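# Press the jukebox selector keys in test order

## Robot

A 6-joint arm with a two-finger parallel gripper is mounted at the origin on the work surface. World frame = base frame: x ahead of the robot, y to its left, z up, the work surface at z = 0. Lengths are in m, angles in rad, forces in N, time in s.
With the tool pointing down it reaches from about 0.4 to 0.825 m from the base axis. Payload 7 kg.
Tool frame: the origin (TCP) lies on the mounting face of the last link; the fingertips stand 178 mm ahead of it and the grasp point (between the pads) lies 159 mm ahead of it (bot.hold_point_z is the distance from the TCP to the grasp point, in m); z points along the fingers, y is the line along which they close (so a half turn about z gives the same grasp; the last joint's range is limited). The gripper opens to 88 mm and grips with 3 to 60 N. Pads are 19 mm wide; open, the fingers measure 130 mm over their backs; the gripper's body (78 mm by 193 mm) begins 47 mm behind the grasp point.
Start: joints at [-1.028, 0.359, 0.012, 0, -1.224, -0.288], TCP at [0.17, -0.653, 0.405] pointing down, gripper open.
Joint ranges: [-3.07, 3.07], [-1.43, 2.12], [-1.02, 1.25], [-3.03, 1.67], [-3.05, -0], [-3.03, 3.03]. Speed limits (rad/s): [2.39, 2.39, 3.01, 3.14, 3.14, 3.14].

## Interface

Orientations are given as a unit quaternion [x, y, z, w].
In Python, from plant import bot gives the robot as it stands. The module is installed in compiled form; this text tells all that it offers. Calls block until the motion is done:
- bot.reach(position, orientation): joint-space move of the TCP to a pose.
- bot.movel(position, rotation=None, v=0.15, max_force=None): straight line of the TCP; rotation=None keeps the orientation; v is the mean speed in m/s. With max_force (N) it stops when the force on the tool has changed by that much, and returns True; else False.
- bot.set_joints(angles): joint-space move.
- bot.gripper_to(opening, strength=None): finger opening in m; strength is the grip in N (None keeps the last); returns when the fingers have stopped.
- bot.dwell(seconds).
- bot.ik(position, orientation): joint angles nearest the present ones, or None.
- bot.get_image(name): name is "scene" or "top" or "wrist"; returns a dict with "image" (420x560x3 uint8, red, green, blue), "depth" (420x560 float32, m along the optical axis (not along the pixel's ray), 0 where there is no reading), "vfov" (degrees; the focal length in pixels is half the picture's height over the tangent of half this angle, whatever the lens; pixels are square), "cx", "cy" (the principal point, pixels), "pose" (4x4, takes a point from camera to world coordinates); the wrist camera has in their place "hand_eye" (4x4, takes a point from camera to tool coordinates, whose origin is the TCP and whose axes are the flange's). Camera axes: x right, y down, z forward; pixel columns grow to the right and rows downward; lengths in m; the calibration is good to about 2 mm. The wrist camera is an equidistant fisheye: a pixel r from the principal point sees the ray r / f radians off the axis. A picture is of the moment at which its call begins: read the wrist's pose just before it.
A pose or a line that the arm cannot do raises bot.MotionError and nothing moves.
- bot.finish_job(): hands the job in; it is judged then, once.
Readings, each from a call of its own:
- bot.current_clock(): time.
- bot.current_q(): joint angles.
- bot.current_joint_vel(): joint speeds.
- bot.current_tau(): joint torques, N m.
- bot.current_tcp_pos(): TCP position.
- bot.current_eef_rot(): TCP orientation.
- bot.current_force(): force on the tool from outside, world axes, zero at the start.
- bot.current_wrist_torque(): the same for the moment, N m.
- bot.current_grip_width(): finger opening in m.
- bot.current_grip_force(): force on a finger pad.
Only numpy, scipy, OpenCV 4.12 (cv2) and the standard library are available. Lean on these libraries where they do the work, as an engineer would, in place of code of your own. Each camera call takes 0.05 s, during which the arm holds its last target. There are 200 camera calls.

## Task

Bench-test the three jukebox selector key units: press the long bar key first, then the round key, then the square key, each lightly and well down, so that it stays down by itself when you let go. Do not lift, tip or push the units about, and leave the bulb, the coin cup, the volume knob and the gear rack where they are.

Things in the scene. Friction and masses are not known exactly. Their poses are not given: they have to be found in the camera images.
- bar_unit: selector key unit with the long bar key: loose grey metal box on rubber feet, 70 (x) x 66 (y) x 42 mm high, about 0.7 kg, standing upright at any small yaw; origin at the centre of its underside, z up. The key stands in the middle of its top face
- round_unit: the same box with the round key in the middle of its top face; origin at the centre of its underside, z up
- square_unit: the same box with the square key in the middle of its top face; origin at the centre of its underside, z up
- bar_top (a point): centre of the top face of the bar key, which moves with it: ivory plastic, 18 (unit x) x 56 (unit y) mm, standing 20 mm above the box (62 mm above the bench) when up
- round_top (a point): centre of the top face of the round key, which moves with it: ivory plastic, 30 mm diameter, standing 20 mm above the box (62 mm above the bench) when up
- square_top (a point): centre of the top face of the square key, which moves with it: ivory plastic, 27 x 27 mm, standing 20 mm above the box (62 mm above the bench) when up
- bar_key (a joint): travel of the bar key in m: 0 up, growing as it is pressed straight down, 0.014 at its stop. It slides against a steady 3 N and stays where it is left (no spring back); it counts as down from 0.007. The whole key also gives 1 mm per 2.5 N on a sprung mount (1.2 mm while sliding, 5 mm at most), so its stop is soft. Over 20 N is rough
- round_key (a joint): travel of the round key, same action as the bar key: 0 up, 0.014 at its stop, stays where left, counts as down from 0.007
- square_key (a joint): travel of the square key, same action as the bar key: 0 up, 0.014 at its stop, stays where left, counts as down from 0.007
- bulb: loose frosted glass bulb standing on its brass bayonet cap beyond the units: cap 22 mm, glass 40 mm diameter, 65 mm high; origin at the centre of its underside; leave it alone
- cup: loose chrome coin return cup beyond the units, 64 mm across the rim, 35 mm high; origin at the centre of its underside; leave it alone
- dial: loose black bakelite volume knob lying to the robot's right of the units, 40 mm diameter, 22 mm high; origin at the centre of its underside; leave it alone
- rack: loose steel gear rack lying to the robot's left of the units, 110 mm long (its y), 17 mm wide, 10 mm high; origin at the centre of its underside; leave it alone
Mind the look-alikes: they are no part of the job. Leave any yellow look-alike of the square_unit alone. Leave any purple look-alike of the bar_unit alone.

How it is judged:
By the outcome, as a careful person would: the job done as asked, in the order asked, and still so for the second after the job is handed in, with the robot touching nothing.
It also fails if it takes over 43 s, if anything falls off the work surface, if the arm or the gripper's body presses on something with over 40 N, if the wrist force passes 120 N, or if a joint passes its speed limit or range.

## Working session

There is one attempt and no reset: what is moved stays moved. The work goes in short steps, each a Python script; the robot and the scene stay as the last script left them, time stands still between calls to the robot, and variables do not carry over. Pictures are saved under pics/ and viewed, at most 10 in all, crops included, and the job is handed in when it is done.

```bash
mkdir -p pics; python3 - <<'E'
from plant import bot
import cv2,numpy as np,pickle
for n in("top","scene"):
    d=bot.get_image(n); cv2.imwrite(f"pics/{n}0.png",cv2.resize(d["image"][...,::-1],(800,600),interpolation=cv2.INTER_CUBIC)); pickle.dump(d,open(n+".pkl","wb"))
    print(n,d["vfov"],d["cx"],d["cy"],d["pose"].round(3).tolist())
print(bot.current_clock(),bot.current_eef_rot(),bot.current_force())
E
```

```text
top 48.968127562408405 285.37700149541035 209.0499788482946 [[0.016, -0.986, 0.167, 0.353], [-1.0, -0.017, -0.003, -0.017], [0.005, -0.166, -0.986, 1.114], [0.0, 0.0, 0.0, 1.0]]
scene 56.794909504514095 281.55376929298137 207.71798010367823 [[0.539, 0.687, -0.487, 0.961], [0.842, -0.441, 0.309, -0.268], [-0.003, -0.577, -0.817, 0.768], [0.0, 0.0, 0.0, 1.0]]
0.1 [-1.27009587e-01  9.91901194e-01  7.46671346e-04 -1.71013563e-04] [-0.63167713 -0.151394    0.22540622]
```

View pics/top0.png

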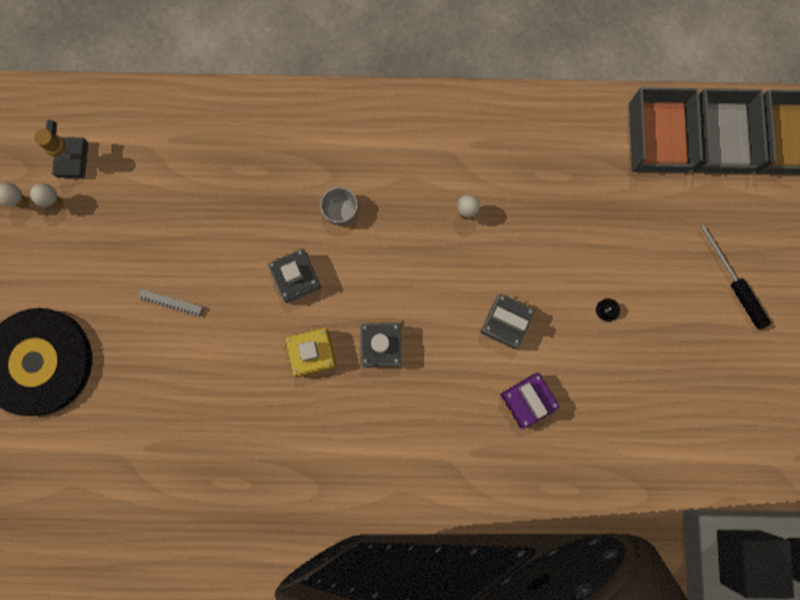

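View pics/scene0.png

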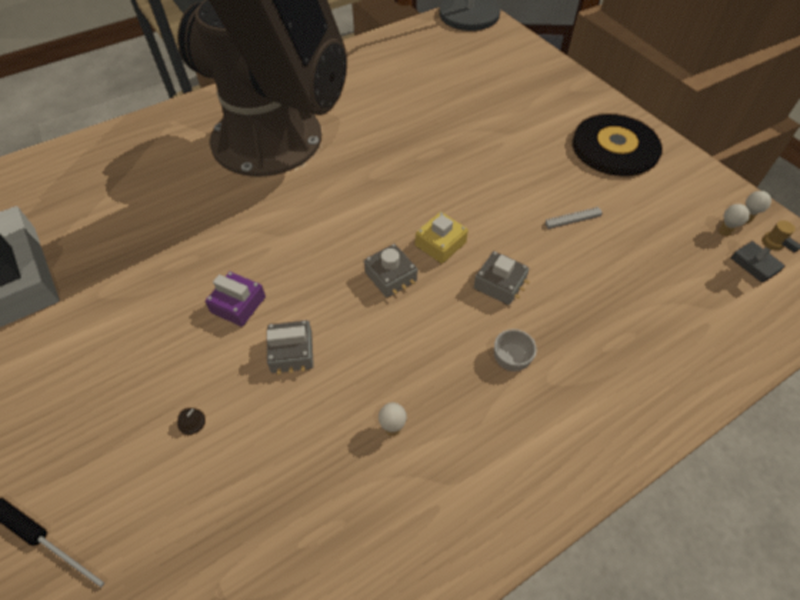

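The top view shows the grey bar unit's key at (511,318), the round key at (380,343) and the square key at (291,271). The yellow look-alike is at (309,351) and the purple one at (530,400). The scene view agrees, with bar (287,337), round (390,259) and square (504,266).

```bash
python3 - <<'E'
import pickle,numpy as np,cv2
P={"top":{"bar":(511,318),"round":(380,343),"square":(291,271)},"scene":{"bar":(287,337),"round":(390,259),"square":(504,266)}}
for n in P:
    d=pickle.load(open(n+".pkl","rb")); f=210/np.tan(np.radians(d["vfov"]/2)); T=d["pose"]
    im=d["image"]
    hsv=cv2.cvtColor(im,cv2.COLOR_RGB2HSV)
    def w(u,v,z=.062):
        r=T[:3,:3]@[(u-d["cx"])/f,(v-d["cy"])/f,1]; return T[:3,3]+r*(z-T[2,3])/r[2]
    for k,(u,v) in P[n].items():
        u*=.7;v*=.7
        # points from depth near the key with height > 55 mm
        vv,uu=np.mgrid[int(v)-22:int(v)+23,int(u)-22:int(u)+23]
        z=d["depth"][vv,uu]; c=np.stack([(uu-d["cx"])/f*z,(vv-d["cy"])/f*z,z],-1)@T[:3,:3].T+T[:3,3]
        m=(c[...,2]>.054)&(c[...,2]<.075)&(z>0)
        q=c[m]; 
        mb=((c[...,2]>.036)&(c[...,2]<.054)).astype(np.uint8)
        r=cv2.minAreaRect((q[:,:2]*1000).astype(np.float32)) if len(q)>5 else None
        print(n,k,"click",w(u,v).round(4),"depth",len(q),q.mean(0).round(4),np.median(q[:,2]).round(4),np.round(r[0],1),np.round(r[1],1),round(r[2],1))
E
```

```text
top bar click [ 0.5019 -0.1874  0.062 ] depth 202 [ 0.5006 -0.1856  0.0626] 0.0629 [ 500.9 -186.2] [55.6 18.3] 65.2
top round click [0.4579 0.0228 0.062 ] depth 133 [0.4579 0.0233 0.0623] 0.0624 [458.2  22.9] [28.1 27.5] 2.5
top square click [0.5731 0.1705 0.062 ] depth 140 [0.5716 0.1713 0.0618] 0.0618 [572.2 171.9] [28.  26.8] 25.5
scene bar click [ 0.5096 -0.1845  0.062 ] depth 230 [ 0.5018 -0.1835  0.0608] 0.0611 [ 500.5 -182.7] [54.8 19.6] 65.0
scene round click [0.4659 0.0225 0.062 ] depth 117 [0.4591 0.0256 0.0609] 0.0616 [458.   26.3] [28.4 29.1] 28.6
scene square click [0.5781 0.17   0.062 ] depth 129 [0.5736 0.173  0.0612] 0.0618 [572.3 174.5] [26.4 27.9] 26.7
```

```bash
cat > h.py <<'E'
from plant import bot
import numpy as np
K={"bar":(.5006,-.1845,65),"round":(.4583,.0245,90),"square":(.5722,.1730,116)}
def quat(k):
    p=np.radians((K[k][2]+90)/2); return [np.cos(p),np.sin(p),0,0]
def press(k,first=False):
    x,y,_=K[k]; at=lambda z:[x,y,z+.178]
    if first: bot.reach(at(.13),quat(k))
    else: bot.movel(at(.13),quat(k),v=.12)
    bot.movel(at(.072),v=.08); bot.dwell(.3)
    f0=bot.current_force()
    hit=bot.movel(at(.0455),v=.012,max_force=8)
    print(k,hit,"tip z",bot.current_tcp_pos()[2]-.178,"dF",bot.current_force()-f0,bot.current_tcp_pos()[:2])
    bot.movel(at(.072),v=.05); bot.movel(at(.13),v=.12)
    print("t",bot.current_clock())
E
python3 - <<'E'
from h import *
bot.gripper_to(0,5); print(bot.current_grip_width())
press("bar",True)
E
```

```text
0.0007275910334900431
bar False tip z 0.04580760830379127 dF [-1.00419188  0.89415379  6.09598588] [ 0.50068985 -0.18451973]
t 8.4667
```

```bash
python3 - <<'E'
from h import *
import cv2
press("round"); press("square")
bot.movel([.45,-.1,.36],v=.15)
x=bot.current_tcp_pos()
T0=bot.current_q(); bot.set_joints([-1.028,.359,.012,0,-1.224,-.288])
d=bot.get_image("top"); f=210/np.tan(np.radians(d["vfov"]/2)); T=d["pose"]
for k,(u,v) in {"bar":(511,318),"round":(380,343),"square":(291,271)}.items():
    vv,uu=np.mgrid[int(v*.7)-22:int(v*.7)+23,int(u*.7)-22:int(u*.7)+23]
    z=d["depth"][vv,uu]; c=np.stack([(uu-d["cx"])/f*z,(vv-d["cy"])/f*z,z],-1)@T[:3,:3].T+T[:3,3]
    px=d["image"][vv,uu].min(-1)>130; q=c[px&(c[...,2]>.04)]
    r=cv2.minAreaRect((q[:,:2]*1000).astype(np.float32)); print(k,len(q),np.median(q[:,2]),r)
cv2.imwrite("pics/top1.png",cv2.resize(d["image"][140:280,140:420,::-1],(800,400),interpolation=cv2.INTER_CUBIC))
print(bot.current_clock())
E
```

```text
round False tip z 0.0457513642709802 dF [-1.65847951 -0.25892902  5.82539424] [0.45836076 0.02450742]
t 15.2417
square False tip z 0.04584823519561976 dF [-1.89584985 -0.38528576  6.36516216] [0.57224675 0.17301982]
t 21.8
bar 140 0.0491274114766167 ((442.3095703125, -101.73334503173828), (48.48273849487305, 240.77198791503906), 35.26966094970703)
round 103 0.0485745389073744 ((414.621826171875, 0.3468208312988281), (125.63567352294922, 25.857196807861328), 27.7334041595459)
square 100 0.04820711982279602 ((573.2657470703125, 172.69122314453125), (23.753578186035156, 24.42922019958496), 25.889055252075195)
26.25
```

View pics/top1.png

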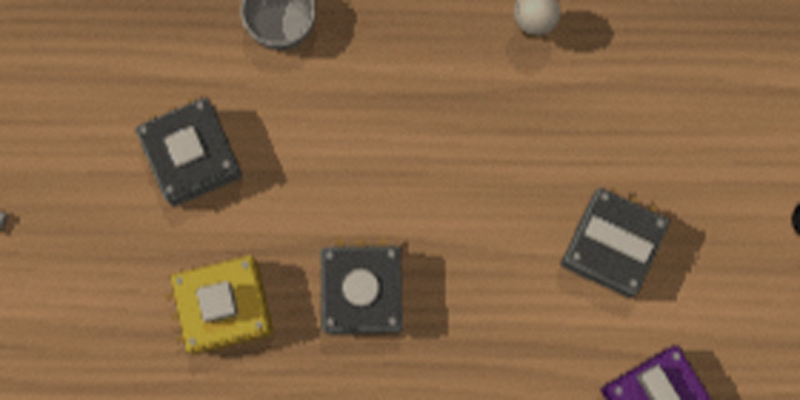

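The picture shows all three keys down, at (185,146), (361,287) and (619,239). Their tops measure about 48–49 mm, which is close to full travel, and the units haven't moved.

```bash
python3 -c "
from plant import bot
print(bot.finish_job())"
```

```text
the job is handed in; nothing more can be done
None
```

I pressed the bar, round and square keys in that order, each with about 6 N. All three stayed down near full travel, the units did not visibly move, and I handed the job in at about 26 s.

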